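# Seat a plug-in module and tighten its slip-clutch thumbscrew

### The job

On the rack shelf, gently push the plug-in module by its front panel until it is fully home against the backplane; do not ram it. Then tighten the round thumbscrew on its side ear clockwise until its drag clutch slips for the first time, stop there (it must not slip by more than a tenth of a turn), and let go of it. Leave the screwdriver, mug, jar and transceiver where they are.

Things in the scene. Friction and masses are not known exactly. Their poses are not given: they have to be found in the camera images.
- panel_face (a point): Centre of the outer face of the plug-in module's black front panel (86 mm wide, 40 mm high, lower edge 4 mm above the table, free in front). Behind it is the module, a steel box 78 mm wide, top 42 mm above the table. x points into the shelf: pushing along +x sends the module home; y points to the side ear with the thumbscrew; z up. More than 40 N on it damages the connector.
- module (a joint): How far the module stands out of its home position, m: 0 is fully home, 0.065 fully out. It needs about 4 N to slide and stays where it is left; at home it meets a firm, slightly yielding stop.
- knob_center (a point): Centre of the thumbscrew's knob, half-way up its upright axis: a round knurled cylinder, 28 mm diameter, 30 mm high (44 to 74 mm above the table), on a 22 mm collar on the module's flat ear (top 34 mm above the table), 59 mm from the module's side. It moves with the module, keeps its height when turned, takes any grasp yaw. Axes as panel_face, not turning with the knob.
- clutch (a joint): How far the clutch has slipped clockwise, rad: 0 at the start. The knob first carries the screw along (0.04 N m) until it seats after 0.5 to 1.6 rad (differs each time). Then a spring in the knob winds up over 0.15 rad while the torque rises to 0.22 N m, and there the clutch slips at that steady drag. Let go, the knob springs back. Turning it back loosens the screw. Grip it firmly (40 N).
- foot_face (a point): Centre of the underside of the screw's brass clamping foot, 20 mm diameter, under the ear on the screw's axis. It comes down 0.8 mm per rad as the screw is tightened and bears on the steel sill of the shelf, 18 mm above the table, when the screw is tight.
- shelf: Fixed black and grey rack shelf, 300 mm (x, away from the robot) by 340 mm (y), with 20 mm lips at its sides. Origin at the middle of its underside on the table; x is the direction in which the module is pushed home.
- transceiver: Small steel transceiver lying on the shelf, 56 x 14 x 12 mm, origin at the middle of its underside. Leave alone.
- nut_jar: Small clear jar with a steel cap on the shelf, 48 mm diameter, 55 mm high, origin at the middle of its underside. Leave alone.
- screwdriver: Screwdriver lying on the table. Leave alone.
- mug: White mug on the table, 76 mm diameter, 90 mm high, origin at the middle of its underside. Leave alone.

How it is judged:
By the outcome, as a careful person would: the job done as asked, in the order asked, and still so for the second after the job is handed in, with the robot touching nothing.
It also fails if it takes over 72 s, if anything falls off the work surface, if the arm or the gripper's body presses on something with over 40 N, if the wrist force passes 120 N, or if a joint passes its speed limit or range.

### The arm

A 7-joint arm with a two-finger parallel gripper is mounted at the origin on the work surface. World frame = base frame: x ahead of the robot, y to its left, z up, the work surface at z = 0. Lengths are in m, angles in degrees, forces in N, time in s.
With the tool pointing down it reaches from about 0.425 to 0.875 m from the base axis. Payload 9.9 kg.
Tool frame: the origin (TCP) lies on the centre line of the jaws, within the pads' length; the fingertips stand 25 mm ahead of it and the grasp point (between the pads) lies 6 mm ahead of it (tcp_to_tips is the distance from the TCP to the fingertips, in m); z points along the fingers, y is the line along which they close (so a half turn about z gives the same grasp; the last joint's range is limited). The gripper opens to 85 mm and grips with 20 to 120 N. Pads are 22 mm wide; open, the fingers measure 114 mm over their backs; the gripper's body (76 mm by 85 mm) begins 54 mm behind the grasp point. The pads swing forward as they close: fully open they stand 13 mm farther back than shut.
Start: joints at [-76.536, 32.985, 1.427, 82.34, -0.859, 64.687, -3.237], TCP at [0.212, 0.641, 0.256] pointing down, gripper open.
Joint ranges: [-157.87, 157.87], [-19.46, 123.44], [-87.15, 90], [11.01, 140.99], [-62.26, 242.26], [9.8, 113.94], [-161.44, 161.44]. Speed limits (degrees/s): [127.2, 127.2, 172.46, 172.46, 180, 180, 180].

### API

Orientations are given as [roll, pitch, yaw] about the fixed x, y, z axes, in that order (R = Rz(yaw) Ry(pitch) Rx(roll)).
In Python, from bench import * gives the robot as it stands. The module is installed in compiled form; this text tells all that it offers.
- The arm moves only by the shell command python3 -m inch 'ROWS' [FORCE]. ROWS is JSON, a list of rows, each an object of numbers: "wx", "wy", "wz": the turn, a rotation vector about the tool's x, y, z in rad; "dx", "dy", "dz": the shift along the tool's x, y, z in m; "claw": the closure, from 0 (fully open) to 1 (shut). In form: [{"wx": .., "wy": .., "wz": .., "dx": .., "dy": .., "dz": .., "claw": ..}, ...]. A call has 1 to 20 rows; each row is the pose to reach, as a shift and turn from the pose commanded when the call began, along the tool's axes at that moment; what a row does not reach only later rows make up. A row lasts 1/10 s, in which the tool goes at most 50 mm and 8.59 degrees, less where a joint would pass 70% of its speed; a pose out of reach is approached as far as the arm can. A call with a gripper value outside its range is refused whole. The fingers move at their own pace and stop on an object; FORCE is the grip in N (left out, the last holds). Time passes only in rows, so rows that repeat a pose let the fingers close. It gives the time, the measured TCP pose, the force, the opening and the grip force at its end, in the units of the state.
- get_obs(): the state, without advancing time (a new reading comes with each control period).
- read_camera(name): name is "scene" or "side" or "wrist"; returns (picture, depth): 384x512x3 uint8, blue, green, red; 384x512 float32, m along the optical axis (not along the pixel's ray), 0 where there is no reading.
- camera_info(name): a dict with "fov_y" (degrees; the focal length in pixels is half the picture's height over the tangent of half this angle, whatever the lens; pixels are square), "cx", "cy" (the principal point, pixels), "cam_to_world" (4x4, takes a point from camera to world coordinates). Camera axes: x right, y down, z forward; pixel columns grow to the right and rows downward; lengths in m; the calibration is good to about 2 mm. The wrist camera is an equidistant fisheye: a pixel r from the principal point sees the ray r / f radians off the axis. A picture is of the moment at which its call begins: read the wrist's pose just before it. camera_info takes no time and is no camera call; for the wrist camera it gives the pose at the moment of the call.
- sign_off(): hands the job in; it is judged then, once.
The state is a dict: "t": time; "joint_positions": joint angles; "qvel": joint speeds; "tau": joint torques, N m; "ee_pos": TCP position; "ee_rot": TCP orientation; "wrist_force": force on the tool from outside, world axes, zero at the start; "moment": the same for the moment, N m; "gripper_width": finger opening in m; "gripper_force": force on a finger pad.
Only numpy, scipy, OpenCV 4.12 (cv2) and the standard library are available. Lean on these libraries where they do the work, as an engineer would, in place of code of your own. Each camera call takes 0.05 s, during which the arm holds its last target. There are 200 camera calls.

## Working session

There is one attempt and no reset: what is moved stays moved. The work goes in short steps, Python scripts to look and compute and a shell command to move; the robot and the scene stay as the last step left them, time stands still between calls to the robot, and variables do not carry over. Pictures are saved under pics/ and viewed, at most 10 in all, crops included, and the job is handed in when it is done.

```bash
mkdir -p pics
cat > h.py <<'E'
from bench import *
import numpy as np, cv2
def grab(n):
    ci=camera_info(n); im,d=read_camera(n); return im,d,ci
def pt(ci,u,v,z=None,d=None):
    f=192/np.tan(np.radians(ci['fov_y'])/2); T=np.array(ci['cam_to_world'])
    r=np.array([(u-ci['cx'])/f,(v-ci['cy'])/f,1.])
    if d is not None: return (T@np.r_[r*d,1])[:3]
    w=T[:3,:3]@r; return T[:3,3]+w*(z-T[2,3])/w[2]
def cloud(ci,d):
    f=192/np.tan(np.radians(ci['fov_y'])/2); T=np.array(ci['cam_to_world'])
    v,u=np.mgrid[:384,:512]
    P=np.stack([(u-ci['cx'])/f*d,(v-ci['cy'])/f*d,d],-1)
    return P@T[:3,:3].T+T[:3,3]
E
python3 - <<'E'
from h import *
o=get_obs();print({k:np.round(v,3) for k,v in o.items()})
a=grab('scene');b=grab('side')
for n,(i,d,c) in zip(('scene','side'),(a,b)):
    cv2.imwrite(f'pics/{n}0.png',i);np.savez(n+'0',i=i,d=d,T=c['cam_to_world'],c=[c['fov_y'],c['cx'],c['cy']]);print(n,np.round(c['cam_to_world'],3).tolist(),c['fov_y'],(d>0).mean())
E
```

```text
{'t': np.float64(0.0), 'joint_positions': array([-76.535,  33.031,   1.421,  82.386,  -0.858,  64.688,  -3.237]), 'qvel': array([-0.014,  0.017,  0.067, -0.011,  0.055, -0.045,  0.013]), 'tau': array([-0.0000e+00, -7.6576e+01,  2.2500e+00, -2.8596e+01,  1.5000e-02,
        1.3000e-02, -0.0000e+00]), 'ee_pos': array([0.211, 0.641, 0.255]), 'ee_rot': array([-1.79905e+02,  5.00000e-03,  1.61738e+02]), 'wrist_force': array([ 0.308, -0.375,  0.647]), 'moment': array([ 0.007, -0.058, -0.032]), 'gripper_force': np.float64(0.0), 'gripper_width': np.float64(0.085)}
scene [[-0.85, 0.31, -0.426, 1.169], [0.526, 0.529, -0.666, 0.855], [0.019, -0.79, -0.613, 0.891], [0.0, 0.0, 0.0, 1.0]] 51.34653298998055 0.9958953857421875
side [[0.738, -0.35, 0.576, -0.066], [-0.674, -0.363, 0.643, -0.803], [-0.016, -0.864, -0.504, 0.69], [0.0, 0.0, 0.0, 1.0]] 47.849055179936954 0.9961446126302084
```

View pics/scene0.png

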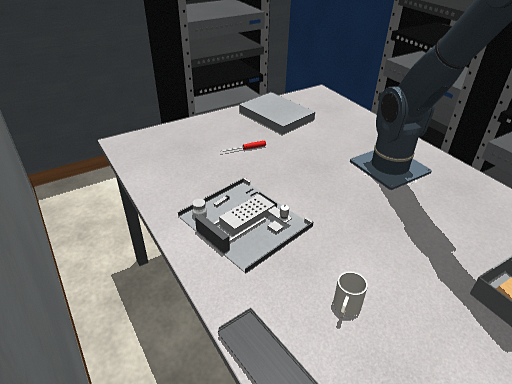

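View pics/side0.png

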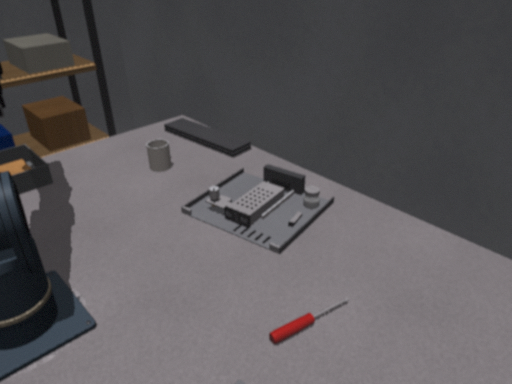

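The scene view shows the knob at about (284,211), the module at (248,213) and the backplane at (212,233). The side view shows the knob at (214,193), the front panel at (238,214) and the jar at (312,197). The arm is clear of all of them. Next I measure from the depth clouds of both views.

Run:
```python
import numpy as np,cv2
from h import cloud
S=[]
for n in('scene','side'):
    z=np.load(n+'0.npz');ci=dict(fov_y=z['c'][0],cx=z['c'][1],cy=z['c'][2],cam_to_world=z['T'])
    P=cloud(ci,z['d']);i=z['i']
    m=(P[...,2]>.003)&(P[...,2]<.12)&(P[...,0]>.3)&(P[...,0]<1)&(abs(P[...,1])<.5)
    for lo,hi in((.025,.036),(.037,.047),(.060,.08)):
        k=(m&(P[...,2]>lo)&(P[...,2]<hi)).astype(np.uint8)
        q,l,s,c=cv2.connectedComponentsWithStats(k)
        for j in range(1,q):
            if s[j,4]>12:
                p=P[l==j];r=cv2.minAreaRect((p[:,:2]*1000).astype(np.float32));print(n,lo,s[j,4],np.round(c[j]),'med',np.median(p,0).round(3),'rect',np.round(r[0]),np.round(r[1]),round(r[2],1))
    # top crop
    for (x0,y0,x1,y1) in [((170,170,320,275) if n=='scene' else (175,155,345,250))]:
        S.append(cv2.resize(i[y0:y1,x0:x1],(800,int(800*(y1-y0)/(x1-x0))//2*1),interpolation=cv2.INTER_CUBIC)[:300] if 0 else cv2.resize(i[y0:y1,x0:x1],(510,300)))
cv2.imwrite('pics/crop.png',np.vstack(S))
```

```text
scene 0.025 30 [254. 143.] med [ 0.397 -0.395  0.027] rect [ 402. -396.] [16. 89.] 82.1
scene 0.025 50 [199. 212.] med [ 0.793 -0.096  0.031] rect [ 790. -101.] [25. 47.] 70.1
scene 0.025 236 [259. 219.] med [0.615 0.031 0.033] rect [652.  30.] [ 85. 225.] 77.4
scene 0.025 82 [213. 238.] med [0.81  0.043 0.03 ] rect [804.  21.] [ 27. 139.] 12.8
scene 0.025 41 [350. 288.] med [0.576 0.399 0.032] rect [577. 401.] [11. 43.] 38.2
scene 0.025 28 [337. 302.] med [0.637 0.417 0.029] rect [636. 414.] [39.  7.] 80.1
scene 0.025 38 [354. 308.] med [0.613 0.455 0.03 ] rect [608. 453.] [10. 50.] 77.1
scene 0.037 918 [247. 211.] med [ 0.659 -0.009  0.043] rect [653. -11.] [189.  88.] 12.2
scene 0.037 23 [199. 209.] med [ 0.792 -0.095  0.042] rect [792. -97.] [14. 36.] 74.2
scene 0.037 13 [283. 217.] med [0.574 0.076 0.039] rect [573.  74.] [ 8. 26.] 59.7
scene 0.037 72 [213. 236.] med [0.809 0.046 0.042] rect [814.  21.] [ 26. 144.] 20.9
scene 0.037 54 [351. 286.] med [0.572 0.4   0.042] rect [578. 402.] [15. 52.] 39.2
scene 0.037 24 [338. 300.] med [0.637 0.419 0.043] rect [636. 415.] [37.  6.] 
[... 1161 characters left out ...]
ect [586. 399.] [32. 72.] 53.9
side 0.037 116 [284. 179.] med [0.793 0.005 0.042] rect [792.  11.] [ 22. 136.] 18.5
side 0.037 989 [254. 199.] med [ 0.644 -0.02   0.043] rect [652. -13.] [187.  88.] 12.2
side 0.037 36 [312. 197.] med [ 0.771 -0.126  0.043] rect [ 775. -123.] [14. 37.] 41.9
side 0.037 21 [214. 200.] med [0.559 0.06  0.04 ] rect [561.  61.] [17. 23.] 46.0
side 0.06 68 [157. 145.] med [0.616 0.45  0.072] rect [615. 445.] [26. 61.] 56.5
side 0.06 115 [158. 153.] med [0.581 0.389 0.069] rect [592. 400.] [41. 75.] 64.1
side 0.06 194 [284. 171.] med [0.802 0.013 0.063] rect [804.  15.] [ 32. 137.] 11.7
side 0.06 81 [214. 190.] med [0.563 0.061 0.072] rect [566.  66.] [29. 27.] 84.6
```

View pics/crop.png

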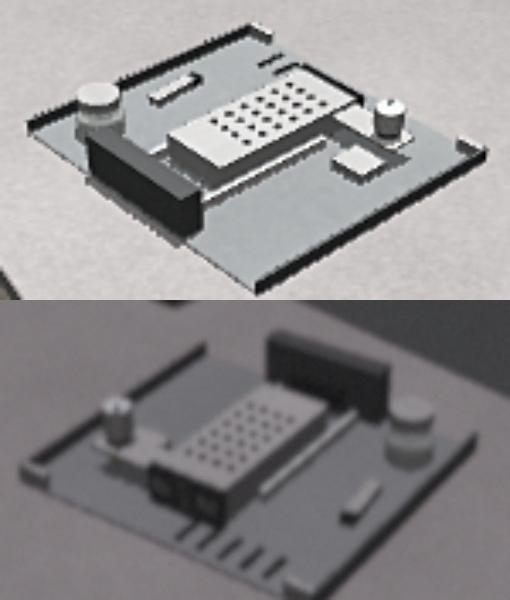

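The two views agree:
- **Module axis:** yaw 12.2°.
- **Panel front:** about (0.562, -0.032).
- **Knob:** about (0.567, 0.067), with its top at 0.073. It sits 96 mm sideways from the panel centre, against 98 mm in the text.

I approach the front of the panel with yaw 102.2°, so that tool y is the push direction.

```bash
python3 -m inch '[{"dx":-0.485,"dy":-0.563,"dz":0.055,"wz":1.038,"claw":1},{"dx":-0.485,"dy":-0.563,"dz":0.055,"wz":1.038,"claw":1},{"dx":-0.485,"dy":-0.563,"dz":0.055,"wz":1.038,"claw":1},{"dx":-0.485,"dy":-0.563,"dz":0.055,"wz":1.038,"claw":1},{"dx":-0.485,"dy":-0.563,"dz":0.055,"wz":1.038,"claw":1},{"dx":-0.485,"dy":-0.563,"dz":0.055,"wz":1.038,"claw":1},{"dx":-0.485,"dy":-0.563,"dz":0.055,"wz":1.038,"claw":1},{"dx":-0.485,"dy":-0.563,"dz":0.055,"wz":1.038,"claw":1},{"dx":-0.485,"dy":-0.563,"dz":0.055,"wz":1.038,"claw":1},{"dx":-0.485,"dy":-0.563,"dz":0.055,"wz":1.038,"claw":1},{"dx":-0.485,"dy":-0.563,"dz":0.055,"wz":1.038,"claw":1},{"dx":-0.485,"dy":-0.563,"dz":0.055,"wz":1.038,"claw":1},{"dx":-0.485,"dy":-0.563,"dz":0.055,"wz":1.038,"claw":1},{"dx":-0.485,"dy":-0.563,"dz":0.055,"wz":1.038,"claw":1},{"dx":-0.485,"dy":-0.563,"dz":0.055,"wz":1.038,"claw":1},{"dx":-0.485,"dy":-0.563,"dz":0.055,"wz":1.038,"claw":1},{"dx":-0.485,"dy":-0.563,"dz":0.055,"wz":1.038,"claw":1},{"dx":-0.485,"dy":-0.563,"dz":0.055,"wz":1.038,"claw":1},{"dx":-0.485,"dy":-0.563,"dz":0.055,"wz":1.038,"claw":1},{"dx":-0.485,"dy":-0.563,"dz":0.055,"wz":1.038,"claw":1}]' 40
python3 - <<'E'
from h import *
print(get_obs()['joint_positions'].round(1))
i,d,c=grab('wrist');cv2.imwrite('pics/w1.png',i);np.savez('w1',i=i,d=d,T=c['cam_to_world'],c=[c['fov_y'],c['cx'],c['cy']]);print(np.round(c['cam_to_world'],3).tolist(),c['fov_y'])
E
```

```text
[-76.5  33.    1.4  82.4  -0.9  64.7  -3.2]
[[0.313, 0.907, 0.283, 0.14], [0.95, -0.298, -0.095, 0.666], [-0.001, 0.299, -0.954, 0.374], [0.0, 0.0, 0.0, 1.0]] 65.70646984690485schema error: expected keys wx, wy, wz, dx, dy, dz, claw
```

View pics/w1.png

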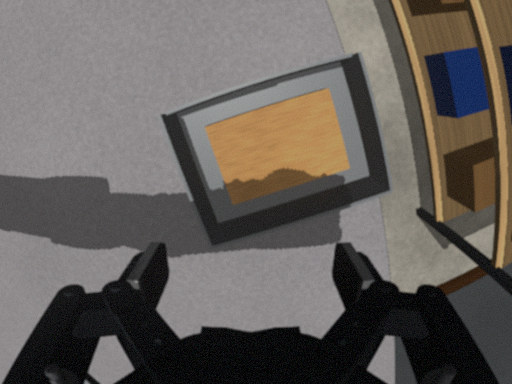

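The call was refused because every row needs all seven keys. The wrist picture shows only a tray, with the fingers at (150,265) and (350,265). I send the move again with full rows.

```bash
python3 -m inch '[{"wx":0,"wy":0,"wz":1.038,"dx":-0.485,"dy":-0.563,"dz":0.055,"claw":1},{"wx":0,"wy":0,"wz":1.038,"dx":-0.485,"dy":-0.563,"dz":0.055,"claw":1},{"wx":0,"wy":0,"wz":1.038,"dx":-0.485,"dy":-0.563,"dz":0.055,"claw":1},{"wx":0,"wy":0,"wz":1.038,"dx":-0.485,"dy":-0.563,"dz":0.055,"claw":1},{"wx":0,"wy":0,"wz":1.038,"dx":-0.485,"dy":-0.563,"dz":0.055,"claw":1},{"wx":0,"wy":0,"wz":1.038,"dx":-0.485,"dy":-0.563,"dz":0.055,"claw":1},{"wx":0,"wy":0,"wz":1.038,"dx":-0.485,"dy":-0.563,"dz":0.055,"claw":1},{"wx":0,"wy":0,"wz":1.038,"dx":-0.485,"dy":-0.563,"dz":0.055,"claw":1},{"wx":0,"wy":0,"wz":1.038,"dx":-0.485,"dy":-0.563,"dz":0.055,"claw":1},{"wx":0,"wy":0,"wz":1.038,"dx":-0.485,"dy":-0.563,"dz":0.055,"claw":1},{"wx":0,"wy":0,"wz":1.038,"dx":-0.485,"dy":-0.563,"dz":0.055,"claw":1},{"wx":0,"wy":0,"wz":1.038,"dx":-0.485,"dy":-0.563,"dz":0.055,"claw":1},{"wx":0,"wy":0,"wz":1.038,"dx":-0.485,"dy":-0.563,"dz":0.055,"claw":1},{"wx":0,"wy":0,"wz":1.038,"dx":-0.485,"dy":-0.563,"dz":0.055,"claw":1},{"wx":0,"wy":0,"wz":1.038,"dx":-0.485,"dy":-0.563,"dz":0.055,"claw":1},{"wx":0,"wy":0,"wz":1.038,"dx":-0.485,"dy":-0.563,"dz":0.055,"claw":1},{"wx":0,"wy":0,"wz":1.038,"dx":-0.485,"dy":-0.563,"dz":0.055,"claw":1},{"wx":0,"wy":0,"wz":1.038,"dx":-0.485,"dy":-0.563,"dz":0.055,"claw":1},{"wx":0,"wy":0,"wz":1.038,"dx":-0.485,"dy":-0.563,"dz":0.055,"claw":1},{"wx":0,"wy":0,"wz":1.038,"dx":-0.485,"dy":-0.563,"dz":0.055,"claw":1}]' 40
python3 - <<'E'
from h import *
print(get_obs()['joint_positions'].round(1))
i,d,c=grab('wrist');cv2.imwrite('pics/w2.png',i);np.savez('w2',i=i,d=d,T=c['cam_to_world'],c=[c['fov_y'],c['cx'],c['cy']]);print(np.round(c['cam_to_world'],3).tolist(),c['fov_y'])
E
```

```text
t: 2.15
ee_pos: [0.4955, -0.0443, 0.2014]
ee_rot: [180.0, -0.0, 102.4]
wrist_force: [-0.1, -0.2, 0.3]
gripper_width: 0.0001
gripper_force: 0.0
[-16.3  23.2  22.5 113.5 -12.2  45.6  25.5]
[[0.977, 0.206, 0.063, 0.48], [0.215, -0.932, -0.292, 0.032], [-0.001, 0.299, -0.954, 0.32], [0.0, 0.0, 0.0, 1.0]] 65.70646984690485
```

View pics/w2.png

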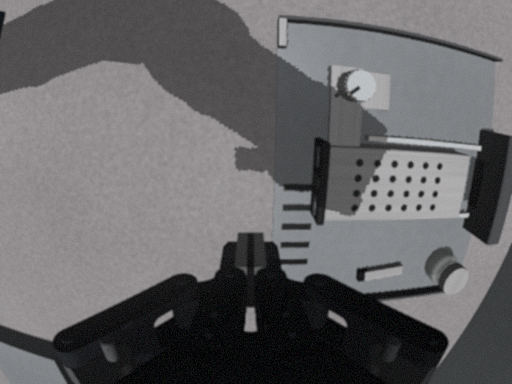

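The wrist view shows the knob top at (357,84), the front panel's edge at columns 315–328 and rows 138–222, the jar at (452,275) and the closed fingers at (250,250). Next I cast fisheye rays to get the panel and knob.

```bash
cat >> h.py <<'E'
def wcloud(ci,d):
    f=192/np.tan(np.radians(ci['fov_y'])/2); T=np.array(ci['cam_to_world'])
    v,u=np.mgrid[:384,:512]; a=u-ci['cx'];b=v-ci['cy'];r=np.hypot(a,b)+1e-9;t=np.tan(np.minimum(r/f,1.5))/r
    return np.stack([a*t*d,b*t*d,d],-1)@T[:3,:3].T+T[:3,3]
def ld(n):
    z=np.load(n+'.npz');return z['i'],z['d'],dict(fov_y=z['c'][0],cx=z['c'][1],cy=z['c'][2],cam_to_world=z['T'])
E
python3 - <<'E'
from h import *
i,d,c=ld('w2');P=wcloud(c,d)
for (u,v) in [(350,80),(345,150),(400,180),(330,180),(322,180),(318,180),(300,170),(420,100),(430,240)]: print(u,v,P[v,u].round(3))
th=np.radians(12.2);ex=np.array([np.cos(th),np.sin(th)]);ey=np.array([-ex[1],ex[0]])
o=np.array([.562,-.032])
A=(P[...,:2]-o)@ex;B=(P[...,:2]-o)@ey;Z=P[...,2]
vv,uu=np.mgrid[:384,:512]
m=(Z>.036)&(Z<.05)&(uu>305)&(uu<480)&(vu:=(vv>125))&(vv<232)
r=cv2.minAreaRect((P[m][:,:2]*1000).astype(np.float32));print('modtop',np.median(Z[m]),r,'A',np.percentile(A[m],[0,1,50,99]),'B',np.percentile(B[m],[1,99]))
for lo,hi in((.006,.016),(.016,.026),(.026,.036),(.036,.045)):
    k=(Z>lo)&(Z<hi)&(uu>305)&(uu<335)&(vv>140)&(vv<220);print('panel',lo,k.sum(),np.percentile(A[k],[0,10,50]) if k.any() else 0,np.percentile(B[k],[0,100]) if k.any() else 0)
k=(Z>.066)&(Z<.09)&(uu>325)&(uu<390)&(vv>60)&(vv<110)
(x,y),R=cv2.minEnclosingCircle((P[k][:,:2]*1000).astype(np.float32));print('knob',k.sum(),np.median(Z[k]),x,y,R,P[k].mean(0))
E
```

```text
350 80 [0.557 0.07  0.074]
345 150 [0.58  0.008 0.042]
400 180 [ 0.651 -0.007  0.042]
330 180 [ 0.573 -0.024  0.044]
322 180 [ 0.565 -0.026  0.044]
318 180 [ 0.562 -0.028  0.039]
300 170 [ 0.549 -0.029  0.004]
420 100 [0.671 0.087 0.004]
430 240 [ 0.757 -0.081  0.003]
modtop 0.042786985600049676 ((678.8953857421875, -7.846427917480469), (241.51332092285156, 103.77684783935547), 7.311732769012451) A [0.0001951  0.00149634 0.07665975 0.18534851] B [-0.03889621  0.03859884]
panel 0.006 132 [-0.00411032  0.00127723  0.00179124] [-0.04150204  0.03949804]
panel 0.016 129 [0.00053043 0.00084986 0.00132854] [-0.04180966  0.04095002]
panel 0.026 203 [0.00020321 0.00061011 0.00131595] [-0.0423199   0.04279203]
panel 0.036 1247 [0.0001951  0.00171561 0.0083018 ] [-0.03875785  0.04303615]
knob 857 0.07472243049791732 567.3130493164062 69.19737243652344 15.119192123413086 [0.56637135 0.06846889 0.07413339]
```

The panel face centre is (0.563, -0.032), the knob is (0.567, 0.069) with its top at 0.074, and the shelf floor is at 0.004. All of these match the text. I lower the tool, leaving the tips at 13 mm, and move to about 15 mm from the panel.

```bash
python3 -m inch '[{"wx":0,"wy":0,"wz":0,"dx":-0.002,"dy":0,"dz":0.05,"claw":1},{"wx":0,"wy":0,"wz":0,"dx":-0.002,"dy":0,"dz":0.10,"claw":1},{"wx":0,"wy":0,"wz":0,"dx":-0.002,"dy":0,"dz":0.14,"claw":1},{"wx":0,"wy":0,"wz":0,"dx":-0.002,"dy":0,"dz":0.162,"claw":1},{"wx":0,"wy":0,"wz":0,"dx":-0.002,"dy":0.02,"dz":0.162,"claw":1},{"wx":0,"wy":0,"wz":0,"dx":-0.002,"dy":0.034,"dz":0.162,"claw":1},{"wx":0,"wy":0,"wz":0,"dx":-0.002,"dy":0.038,"dz":0.162,"claw":1},{"wx":0,"wy":0,"wz":0,"dx":-0.002,"dy":0.038,"dz":0.162,"claw":1}]' 40
```

```text
t: 3.0
ee_pos: [0.5335, -0.039, 0.0393]
ee_rot: [180.0, 0.0, 102.3]
wrist_force: [0.2, 0.8, -0.0]
gripper_width: -0.0002
gripper_force: 0.0
```

```bash
python3 -m inch '[{"wx":0,"wy":0,"wz":0,"dx":0,"dy":0.002,"dz":0,"claw":1},{"wx":0,"wy":0,"wz":0,"dx":0,"dy":0.004,"dz":0,"claw":1},{"wx":0,"wy":0,"wz":0,"dx":0,"dy":0.006,"dz":0,"claw":1},{"wx":0,"wy":0,"wz":0,"dx":0,"dy":0.008,"dz":0,"claw":1},{"wx":0,"wy":0,"wz":0,"dx":0,"dy":0.010,"dz":0,"claw":1},{"wx":0,"wy":0,"wz":0,"dx":0,"dy":0.012,"dz":0,"claw":1},{"wx":0,"wy":0,"wz":0,"dx":0,"dy":0.014,"dz":0,"claw":1},{"wx":0,"wy":0,"wz":0,"dx":0,"dy":0.016,"dz":0,"claw":1},{"wx":0,"wy":0,"wz":0,"dx":0,"dy":0.018,"dz":0,"claw":1},{"wx":0,"wy":0,"wz":0,"dx":0,"dy":0.020,"dz":0,"claw":1},{"wx":0,"wy":0,"wz":0,"dx":0,"dy":0.022,"dz":0,"claw":1},{"wx":0,"wy":0,"wz":0,"dx":0,"dy":0.024,"dz":0,"claw":1},{"wx":0,"wy":0,"wz":0,"dx":0,"dy":0.026,"dz":0,"claw":1},{"wx":0,"wy":0,"wz":0,"dx":0,"dy":0.028,"dz":0,"claw":1},{"wx":0,"wy":0,"wz":0,"dx":0,"dy":0.030,"dz":0,"claw":1},{"wx":0,"wy":0,"wz":0,"dx":0,"dy":0.032,"dz":0,"claw":1},{"wx":0,"wy":0,"wz":0,"dx":0,"dy":0.034,"dz":0,"claw":1},{"wx":0,"wy":0,"wz":0,"dx":0,"dy":0.036,"dz":0,"claw":1}]'
python3 - <<'E'
from h import *
i,d,c=grab('wrist');P=wcloud(c,d)
th=np.radians(12.2);ex=np.array([np.cos(th),np.sin(th)]);ey=np.array([-ex[1],ex[0]])
A=(P[...,:2]-[.562,-.032])@ex;B=(P[...,:2]-[.562,-.032])@ey;Z=P[...,2]
k=(Z>.066)&(Z<.08)&(abs(B-.097)<.03)&(A>0)&(A<.15);(x,y),R=cv2.minEnclosingCircle((P[k][:,:2]*1000).astype(np.float32));print('knob',x,y,R,k.sum(),(np.array([x,y])/1000-[.562,-.032])@np.c_[ex,ey])
# box rear end and backplane face
m=(Z>.039)&(Z<.046)&(abs(B)<.03)&(A>.05)&(A<.3);print('box top A',np.percentile(A[m],[1,95,99,99.9]))
b=(Z>.046)&(Z<.075)&(abs(B)<.03)&(A>.15)&(A<.35);print('backplane A',b.sum(),np.percentile(A[b],[1,10,50]) if b.any() else 0)
E
```

```text
t: 4.8
ee_pos: [0.5685, -0.032, 0.0392]
ee_rot: [-180.0, 0.0, 102.3]
wrist_force: [-4.1, -2.5, 0.2]
gripper_width: -0.0003
gripper_force: 2.1
knob 587.1384887695312 72.68701934814453 14.792792320251465 6318 [0.04669372 0.09701037]
box top A [0.05094464 0.16081724 0.17533897 0.18393871]
backplane A 0 0
```

The module has moved 20 mm at about 4.7 N. I continue with the same steps for 20 mm more.

```bash
python3 -m inch '[{"wx":0,"wy":0,"wz":0,"dx":0,"dy":0.002,"dz":0,"claw":1},{"wx":0,"wy":0,"wz":0,"dx":0,"dy":0.004,"dz":0,"claw":1},{"wx":0,"wy":0,"wz":0,"dx":0,"dy":0.006,"dz":0,"claw":1},{"wx":0,"wy":0,"wz":0,"dx":0,"dy":0.008,"dz":0,"claw":1},{"wx":0,"wy":0,"wz":0,"dx":0,"dy":0.010,"dz":0,"claw":1},{"wx":0,"wy":0,"wz":0,"dx":0,"dy":0.012,"dz":0,"claw":1},{"wx":0,"wy":0,"wz":0,"dx":0,"dy":0.014,"dz":0,"claw":1},{"wx":0,"wy":0,"wz":0,"dx":0,"dy":0.016,"dz":0,"claw":1},{"wx":0,"wy":0,"wz":0,"dx":0,"dy":0.018,"dz":0,"claw":1}]'
python3 - <<'E'
from h import *
i,d,c=grab('scene');P=cloud(c,d)
print(get_obs()['wrist_force'])
th=np.radians(12.2);ex=np.array([np.cos(th),np.sin(th)]);ey=np.array([-ex[1],ex[0]])
A=(P[...,:2]-[.562,-.032])@ex;B=(P[...,:2]-[.562,-.032])@ey;Z=P[...,2]
m=(Z>.039)&(Z<.046)&(abs(B)<.03)&(A>.05)&(A<.3);print('box top A',np.percentile(A[m],[1,50,95,99]))
b=(Z>.058)&(Z<.085)&(abs(B)<.03)&(A>.15)&(A<.35);print('backplane A',b.sum(),np.percentile(A[b],[1,10,50,90]),Z[b].max())
cv2.imwrite('pics/s2.png',cv2.resize(i[170:275,170:320],(750,525)))
E
```

```text
t: 5.75
ee_pos: [0.5862, -0.0283, 0.0393]
ee_rot: [-180.0, 0.0, 102.3]
wrist_force: [-3.8, -3.3, -1.2]
gripper_width: -0.0003
gripper_force: 2.1
[-2.14992293 -3.21205024 -0.67222867]
box top A [0.05179275 0.14071992 0.21784004 0.25874647]
backplane A 121 [0.23320881 0.23716184 0.24709761 0.25760205] 0.06785609041529816
```

View pics/s2.png

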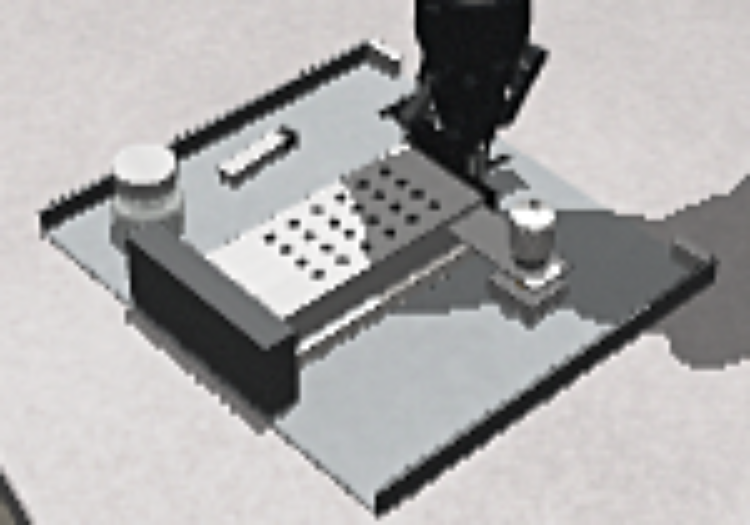

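The module's back edge is now close to the backplane at (250,290), and the ear is over the sill at (530,280). I go slower, 1 mm per row.

```bash
python3 -m inch '[{"wx":0,"wy":0,"wz":0,"dx":0,"dy":0.001,"dz":0,"claw":1},{"wx":0,"wy":0,"wz":0,"dx":0,"dy":0.002,"dz":0,"claw":1},{"wx":0,"wy":0,"wz":0,"dx":0,"dy":0.003,"dz":0,"claw":1},{"wx":0,"wy":0,"wz":0,"dx":0,"dy":0.004,"dz":0,"claw":1},{"wx":0,"wy":0,"wz":0,"dx":0,"dy":0.005,"dz":0,"claw":1},{"wx":0,"wy":0,"wz":0,"dx":0,"dy":0.006,"dz":0,"claw":1}]'; python3 -m inch '[{"wx":0,"wy":0,"wz":0,"dx":0,"dy":0.001,"dz":0,"claw":1},{"wx":0,"wy":0,"wz":0,"dx":0,"dy":0.002,"dz":0,"claw":1},{"wx":0,"wy":0,"wz":0,"dx":0,"dy":0.003,"dz":0,"claw":1},{"wx":0,"wy":0,"wz":0,"dx":0,"dy":0.004,"dz":0,"claw":1}]'
```

```text
t: 6.4
ee_pos: [0.5872, -0.0279, 0.0392]
ee_rot: [-179.5, -0.1, 102.2]
wrist_force: [-21.6, -6.2, 16.5]
gripper_width: -0.0001
gripper_force: 11.5
t: 6.8
ee_pos: [0.5874, -0.0279, 0.0392]
ee_rot: [-179.1, -0.2, 102.1]
wrist_force: [-35.4, -7.8, 28.4]
gripper_width: 0.0002
gripper_force: 18.3
```

That reached a firm stop, and the force rose to 36 N, so I back off at once and check that this is really home.

```bash
python3 -m inch '[{"wx":0,"wy":0,"wz":0,"dx":0,"dy":-0.008,"dz":0,"claw":1},{"wx":0,"wy":0,"wz":0,"dx":0,"dy":-0.020,"dz":0,"claw":1},{"wx":0,"wy":0,"wz":0,"dx":0,"dy":-0.04,"dz":0,"claw":1},{"wx":0,"wy":0,"wz":0,"dx":0,"dy":-0.04,"dz":-0.05,"claw":1},{"wx":0,"wy":0,"wz":0,"dx":0,"dy":-0.04,"dz":-0.1,"claw":1},{"wx":0,"wy":0,"wz":0,"dx":0,"dy":-0.04,"dz":-0.12,"claw":0.3},{"wx":0,"wy":0,"wz":0,"dx":0,"dy":-0.04,"dz":-0.12,"claw":0.3},{"wx":0,"wy":0,"wz":0,"dx":0,"dy":-0.04,"dz":-0.12,"claw":0.3}]'
python3 - <<'E'
from h import *
i,d,c=grab('wrist');P=wcloud(c,d);print(get_obs()['joint_positions'].round(1))
th=np.radians(12.2);ex=np.array([np.cos(th),np.sin(th)]);ey=np.array([-ex[1],ex[0]])
A=(P[...,:2]-[.562,-.032])@ex;B=(P[...,:2]-[.562,-.032])@ey;Z=P[...,2]
k=(Z>.070)&(Z<.08)&(abs(B-.097)<.03)&(A>0.03)&(A<.12);(x,y),R=cv2.minEnclosingCircle((P[k][:,:2]*1000).astype(np.float32));print('knob',x,y,R,k.sum(),(np.array([x,y])/1000-[.562,-.032])@np.c_[ex,ey],P[k].mean(0))
cv2.imwrite('pics/w3.png',cv2.resize(i[60:270,240:512],(777,600)))
E
```

```text
t: 7.6
ee_pos: [0.5576, -0.0335, 0.1598]
ee_rot: [179.8, -0.0, 102.3]
wrist_force: [0.7, 0.3, 0.0]
gripper_width: 0.0431
gripper_force: 0.0
[-15.4  30.9  21.3 107.8 -15.7  44.   26.9]
knob 605.60791015625 76.79747009277344 14.797075271606445 1176 [0.06561467 0.09712494] [0.60452537 0.07634645 0.07461858]
```

View pics/w3.png

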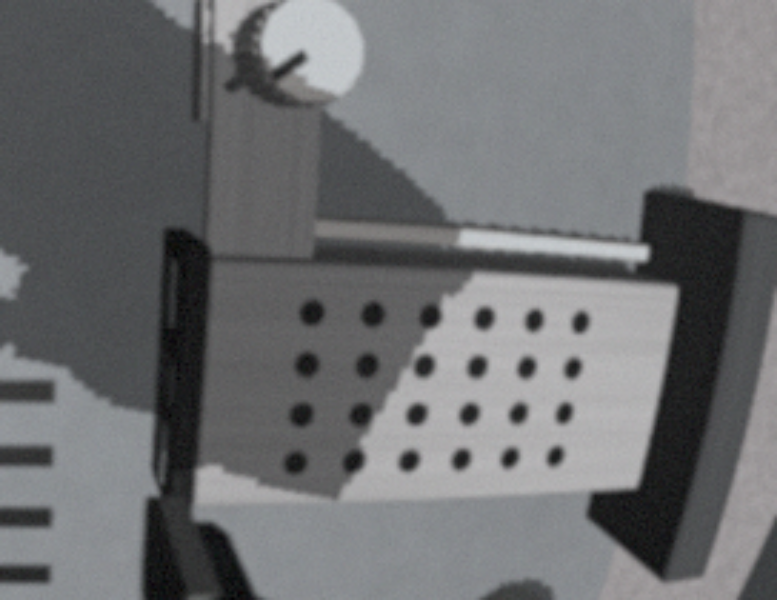

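The module's rear edge at (680,290)–(640,490) now touches the backplane, and the knob moved 39 mm, so the module is home. The knob is at (0.6055, 0.077). I move above it and turn the tool -90°, so the fingers close across the slide direction and joint 7 has room to turn.

```bash
python3 -m inch '[{"wx":0,"wy":0,"wz":-0.15,"dx":0.04,"dy":0.03,"dz":0,"claw":0.3},{"wx":0,"wy":0,"wz":-0.3,"dx":0.08,"dy":0.06,"dz":0,"claw":0.3},{"wx":0,"wy":0,"wz":-0.45,"dx":0.0977,"dy":0.0704,"dz":0,"claw":0.3},{"wx":0,"wy":0,"wz":-0.6,"dx":0.0977,"dy":0.0704,"dz":0,"claw":0.3},{"wx":0,"wy":0,"wz":-0.75,"dx":0.0977,"dy":0.0704,"dz":0,"claw":0.3},{"wx":0,"wy":0,"wz":-0.9,"dx":0.0977,"dy":0.0704,"dz":0,"claw":0.3},{"wx":0,"wy":0,"wz":-1.05,"dx":0.0977,"dy":0.0704,"dz":0,"claw":0.3},{"wx":0,"wy":0,"wz":-1.2,"dx":0.0977,"dy":0.0704,"dz":0,"claw":0.3},{"wx":0,"wy":0,"wz":-1.35,"dx":0.0977,"dy":0.0704,"dz":0,"claw":0.3},{"wx":0,"wy":0,"wz":-1.5,"dx":0.0977,"dy":0.0704,"dz":0,"claw":0.3},{"wx":0,"wy":0,"wz":-1.57,"dx":0.0977,"dy":0.0704,"dz":0,"claw":0.3},{"wx":0,"wy":0,"wz":-1.57,"dx":0.0977,"dy":0.0704,"dz":0,"claw":0.3}]'
python3 - <<'E'
from h import *
print(get_obs()['joint_positions'].round(1))
for n,f in(('wrist',wcloud),('scene',cloud)):
  i,d,c=grab(n);P=f(c,d)
  k=(P[...,2]>.071)&(P[...,2]<.078)&(np.hypot(P[...,0]-.6055,P[...,1]-.077)<.025);
  if k.sum()>5:(x,y),R=cv2.minEnclosingCircle((P[k][:,:2]*1000).astype(np.float32));print(n,'knob',x,y,R,k.sum(),P[k].mean(0))
  if n=='wrist': cv2.imwrite('pics/w4.png',i)
E
```

```text
t: 8.85
ee_pos: [0.6043, 0.0761, 0.1578]
ee_rot: [179.9, -0.1, -167.7]
wrist_force: [-0.5, -0.3, -0.7]
gripper_width: 0.0598
gripper_force: 0.0
[-8.7 33.  -4.6 99.5  3.3 47.7 87.6]
wrist knob 605.4561767578125 77.38066101074219 14.507842063903809 1084 [0.60436623 0.07702003 0.0746895 ]
scene knob 606.1444091796875 76.8900375366211 16.111263275146484 48 [0.60540887 0.07818297 0.07454492]
```

View pics/w4.png

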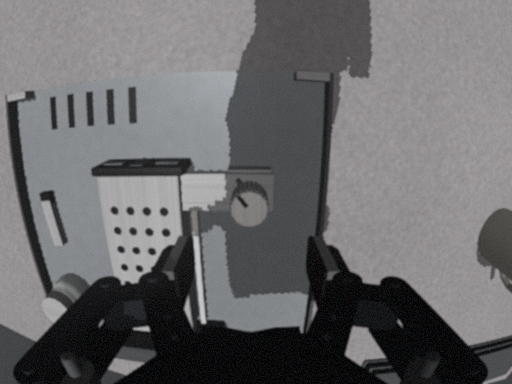

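The knob is at (248,205), midway between the fingers at (180,270) and (320,265). Both views put it at (0.6055, 0.0773), so only a 1 mm correction is needed. I descend and close.

```bash
python3 -m inch '[{"wx":0,"wy":0,"wz":0,"dx":-0.0014,"dy":0.0009,"dz":0.03,"claw":0.3},{"wx":0,"wy":0,"wz":0,"dx":-0.0014,"dy":0.0009,"dz":0.06,"claw":0.3},{"wx":0,"wy":0,"wz":0,"dx":-0.0014,"dy":0.0009,"dz":0.08,"claw":0.3},{"wx":0,"wy":0,"wz":0,"dx":-0.0014,"dy":0.0009,"dz":0.092,"claw":0.3},{"wx":0,"wy":0,"wz":0,"dx":-0.0014,"dy":0.0009,"dz":0.092,"claw":0.3},{"wx":0,"wy":0,"wz":0,"dx":-0.0014,"dy":0.0009,"dz":0.092,"claw":0.3}]' 40; python3 -m inch '[{"wx":0,"wy":0,"wz":0,"dx":0,"dy":0,"dz":0,"claw":0.45},{"wx":0,"wy":0,"wz":0,"dx":0,"dy":0,"dz":0,"claw":0.55},{"wx":0,"wy":0,"wz":0,"dx":0,"dy":0,"dz":0,"claw":0.65},{"wx":0,"wy":0,"wz":0,"dx":0,"dy":0,"dz":0,"claw":0.75},{"wx":0,"wy":0,"wz":0,"dx":0,"dy":0,"dz":0,"claw":1},{"wx":0,"wy":0,"wz":0,"dx":0,"dy":0,"dz":0,"claw":1},{"wx":0,"wy":0,"wz":0,"dx":0,"dy":0,"dz":0,"claw":1},{"wx":0,"wy":0,"wz":0,"dx":0,"dy":0,"dz":0,"claw":1}]' 40; python3 -c "
from h import *;o=get_obs();print(o['moment'],o['wrist_force'],o['ee_rot'],o['ee_pos'])"
```

```text
t: 9.55
ee_pos: [0.6062, 0.0773, 0.0677]
ee_rot: [-180.0, 0.0, -167.8]
wrist_force: [-0.7, -0.3, 0.8]
gripper_width: 0.0598
gripper_force: 0.0
t: 10.35
ee_pos: [0.6067, 0.0759, 0.0685]
ee_rot: [-179.9, 0.1, -167.9]
wrist_force: [-0.3, -5.0, 7.0]
gripper_width: 0.0266
gripper_force: 38.9
[-0.76181746  0.12218505  0.00806152] [-0.26981584 -4.97063668  6.99210121] [-1.79919250e+02  9.64466037e-02 -1.67854773e+02] [0.60668108 0.07594038 0.06845419]
```

The knob is gripped at 39 N. I turn it clockwise 0.5 rad first, since it cannot seat before that, and watch the moment about z.

```bash
cat > m.py <<'E'
from bench import *
o=get_obs();print('Mz %.3f yaw %.2f F %s w %.4f gf %.1f'%(o['moment'][2],o['ee_rot'][2],o['wrist_force'].round(1),o['gripper_width'],o['gripper_force']))
E
python3 -m inch '[{"wx":0,"wy":0,"wz":0.05,"dx":0,"dy":0,"dz":0,"claw":1},{"wx":0,"wy":0,"wz":0.1,"dx":0,"dy":0,"dz":0,"claw":1},{"wx":0,"wy":0,"wz":0.15,"dx":0,"dy":0,"dz":0,"claw":1},{"wx":0,"wy":0,"wz":0.2,"dx":0,"dy":0,"dz":0,"claw":1},{"wx":0,"wy":0,"wz":0.25,"dx":0,"dy":0,"dz":0,"claw":1}]' >/dev/null; python3 m.py
python3 -m inch '[{"wx":0,"wy":0,"wz":0.05,"dx":0,"dy":0,"dz":0,"claw":1},{"wx":0,"wy":0,"wz":0.1,"dx":0,"dy":0,"dz":0,"claw":1},{"wx":0,"wy":0,"wz":0.15,"dx":0,"dy":0,"dz":0,"claw":1},{"wx":0,"wy":0,"wz":0.2,"dx":0,"dy":0,"dz":0,"claw":1},{"wx":0,"wy":0,"wz":0.25,"dx":0,"dy":0,"dz":0,"claw":1}]' >/dev/null; python3 m.py
python3 -m inch '[{"wx":0,"wy":0,"wz":0.05,"dx":0,"dy":0,"dz":0,"claw":1}]' >/dev/null; python3 m.py
python3 -m inch '[{"wx":0,"wy":0,"wz":0.05,"dx":0,"dy":0,"dz":0,"claw":1}]' >/dev/null; python3 m.py
```

```text
Mz 0.025 yaw 177.69 F [-0.2 -4.6  6.8] w 0.0270 gf 38.9
Mz 0.019 yaw 163.35 F [-0.4 -6.9  7.1] w 0.0267 gf 38.9
Mz 0.038 yaw 160.49 F [-1.7 -6.5  6.7] w 0.0270 gf 38.9
Mz 0.001 yaw 157.62 F [-0.6 -7.1  7.9] w 0.0269 gf 38.9
```

```bash
python3 -m inch '[{"wx":0,"wy":0,"wz":0.05,"dx":0,"dy":0,"dz":0,"claw":1}]' >/dev/null; python3 m.py
python3 -m inch '[{"wx":0,"wy":0,"wz":0.05,"dx":0,"dy":0,"dz":0,"claw":1}]' >/dev/null; python3 m.py
python3 -m inch '[{"wx":0,"wy":0,"wz":0.05,"dx":0,"dy":0,"dz":0,"claw":1}]' >/dev/null; python3 m.py
python3 -m inch '[{"wx":0,"wy":0,"wz":0.05,"dx":0,"dy":0,"dz":0,"claw":1}]' >/dev/null; python3 m.py
```

```text
Mz 0.027 yaw 154.75 F [-0.9 -6.7  7.5] w 0.0270 gf 38.9
Mz 0.068 yaw 151.88 F [-0.4 -7.1  7.1] w 0.0273 gf 38.9
Mz 0.194 yaw 149.02 F [-1.  -7.   7.8] w 0.0273 gf 39.0
Mz 0.237 yaw 146.16 F [-0.6 -7.9  7.3] w 0.0271 gf 39.0
```

Seated: the torque is rising. I take small steps to confirm the plateau.

```bash
python3 -m inch '[{"wx":0,"wy":0,"wz":0.04,"dx":0,"dy":0,"dz":0,"claw":1}]' >/dev/null; python3 m.py
python3 -m inch '[{"wx":0,"wy":0,"wz":0.04,"dx":0,"dy":0,"dz":0,"claw":1}]' >/dev/null; python3 m.py
python3 -m inch '[{"wx":0,"wy":0,"wz":0.04,"dx":0,"dy":0,"dz":0,"claw":1}]' >/dev/null; python3 m.py
```

```text
Mz 0.190 yaw 143.88 F [-0.1 -7.7  8.3] w 0.0268 gf 39.0
Mz 0.235 yaw 141.60 F [-1.2 -7.8  8.5] w 0.0272 gf 39.0
Mz 0.161 yaw 139.31 F [-1.2 -7.6  8.4] w 0.0270 gf 39.0
```

The torque has held near 0.21 N m over about 7°, so the clutch has just started to slip. I stop turning, let go and rise clear.

```bash
python3 -m inch '[{"wx":0,"wy":0,"wz":0,"dx":0,"dy":0,"dz":0,"claw":0.6},{"wx":0,"wy":0,"wz":0,"dx":0,"dy":0,"dz":0,"claw":0.5},{"wx":0,"wy":0,"wz":0,"dx":0,"dy":0,"dz":0,"claw":0.4},{"wx":0,"wy":0,"wz":0,"dx":0,"dy":0,"dz":0,"claw":0.3},{"wx":0,"wy":0,"wz":0,"dx":0,"dy":0,"dz":0,"claw":0.3},{"wx":0,"wy":0,"wz":0,"dx":0,"dy":0,"dz":-0.01,"claw":0.3},{"wx":0,"wy":0,"wz":0,"dx":0,"dy":0,"dz":-0.03,"claw":0.3},{"wx":0,"wy":0,"wz":0,"dx":0,"dy":0,"dz":-0.06,"claw":0.3},{"wx":0,"wy":0,"wz":0,"dx":0,"dy":0,"dz":-0.1,"claw":0.3},{"wx":0,"wy":0,"wz":0,"dx":0,"dy":0,"dz":-0.14,"claw":0.3},{"wx":0,"wy":0,"wz":0,"dx":0,"dy":0,"dz":-0.14,"claw":0.3},{"wx":0,"wy":0,"wz":0,"dx":0,"dy":0,"dz":-0.14,"claw":0.3}]'
python3 - <<'E'
from h import *
for n,f in(('wrist',wcloud),('scene',cloud)):
  i,d,c=grab(n);P=f(c,d)
  k=(P[...,2]>.071)&(P[...,2]<.078)&(np.hypot(P[...,0]-.6055,P[...,1]-.077)<.025);
  if k.sum()>5:(x,y),R=cv2.minEnclosingCircle((P[k][:,:2]*1000).astype(np.float32));print(n,'knob',x,y,R,k.sum(),P[k].mean(0))
  if n=='wrist': cv2.imwrite('pics/w5.png',i)
E
```

```text
t: 13.45
ee_pos: [0.6063, 0.0773, 0.2088]
ee_rot: [179.9, 0.1, 139.5]
wrist_force: [-1.1, -0.3, -1.0]
gripper_width: 0.0598
gripper_force: 0.0
wrist knob 606.1419677734375 77.14240264892578 14.734211921691895 765 [0.60530183 0.07767386 0.07474369]
scene knob 605.9571533203125 76.24147033691406 15.601442337036133 49 [0.60585514 0.07859934 0.07479722]
```

View pics/w5.png

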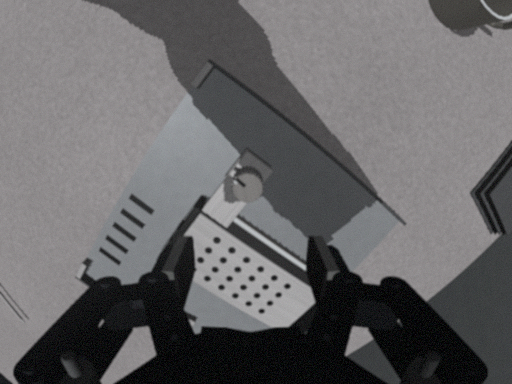

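The picture shows the gripper clear of everything, with the knob at (247,185). Its position is unchanged within 1 mm, so the module is still home and clamped.

```bash
python3 -c "
from bench import *
print(sign_off())"
```

```text
the job is handed in; nothing more can be done
None
```

I handed the job in: the module is home against the backplane (push peaked at about 36 N along the slide, though the total wrist force including 28 N vertical was about 46 N), the thumbscrew was turned until the clutch had slipped an estimated 0.1 rad and then let go, and the arm kept clear of the screwdriver, mug, jar and transceiver.

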